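Used tube into the pedal bin with the pedal hooked open

TASK

Throw the used blue sample tube into the bench pedal bin and leave the bin shut with the pedal up. Work the lid only by the pedal: press it gently down onto its stop, slide it left under the keeper so that the lid stays up by itself, drop the tube in, then press and slide the pedal back out and ease it up so that the lid does not slam. Never lean hard on the pedal, do not touch the lid, and leave the glassware and the other things where they are.

Things in the scene. Friction and masses are not known exactly. Their poses are not given: they have to be found in the camera images.
- bin: White open-topped bench bin on a dark base plate, fixed. Origin: centre of the bin, underside of the base; -x points to the pedal side, +y ('left') to the keeper. Outer 140 (x) x 160 (y) mm, walls 4 mm, inner floor at z = 10 mm, rim at z = 116 mm. Yellow lid hinged along the rear rim at x = +74, z = 122 mm. Base plate 6 mm high, to x = -235 mm.
- lid (a joint): Lid angle in rad: 0 shut, 1.57 upright. Linked to the pedal: lid = 7.3 x pedal angle. At the stop 1.4 to 2.2, when hooked 1.28 to 2.05, so it may still lean over the rear part of the mouth: come in over the front part. Let go unhooked, it slams.
- lid_panel: The yellow lid panel (148 x 168 x 6 mm); origin on its hinge line, the panel reaches along its -x axis. Moved by the pedal only.
- pedal (a joint): Lever angle in rad, 0 up (rest), grows as pressed; pivot along the bin's y at x = -83, z = 48 mm, pad 102 mm in front. Spring and lid push up with 3 to 9 N at the pad. The travel ends on a stiff rubber buffer (12 N/mm) on the keeper's foot, after 20 to 29 mm at the pad: where exactly is unknown (the keeper's height is set by a screw) and must be felt. Keep below 18 N on the pad.
- shift (a joint): Sideways slide of the pad on the lever, m: 0 (rest) to 0.024 (fully left, bin's +y), takes 1 to 5 N. Only on its buffer or less than 1.5 mm above does the pad's rod enter the keeper's slot; higher up it butts on the block after 6 mm. Slid in 15 mm or more and let go, the pedal rises to the slot's roof (1.6 mm above the buffer) and stays. The slide ends hard at 0.024 and at 0.
- pad: Red-rimmed pedal pad with black tread, 48 (x) x 52 (y) mm, recess 40 x 44 mm, rim 10 mm above the tread; it slides sideways on the pedal lever's cross rail. Origin at the pad's middle, tread 13 mm above it. Axes as the bin's at rest, tilting with the lever. An 8 mm rod sticks out of its left side to 52 mm from the middle. Closed fingertips fit in the recess and can push the rim sideways.
- pad_top (a point): Middle of the tread in the pad's recess, where to press; moves with the pedal (61 mm above the table at rest). Left of the pad stands the keeper, a slotted aluminium block 58 to 110 mm (bin's +y) from the pad's rest position, 36 mm wide, its top about 65 mm and its guide post's 91 mm above the table; its height differs from bin to bin and is not measured.
- tube: The used sample tube: blue, capped, standing, 25 mm diameter x 68 mm high; origin at the centre of its underside, z up. Grasp it across 22 mm from above.
- beaker_a: Clear glass beaker, 52 mm diameter, 72 mm high, standing; origin at its underside. Bystander.
- beaker_b: Clear glass beaker, 48 mm diameter, 64 mm high, standing; origin at its underside. Bystander.
- dish: Glass petri dish, 64 mm diameter, 16 mm high; origin at its underside. Bystander.
- red_stopper: Red rubber stopper, 25 mm diameter, 24 mm high; origin at its underside. Bystander.
- mouth (a point): Centre of the bin's mouth at rim height (116 mm above the table).

How it is judged:
By the outcome, as a careful person would: the job done as asked, in the order asked, and still so for the second after the job is handed in, with the robot touching nothing.
It also fails if it takes over 70 s, if anything falls off the work surface, if the arm or the gripper's body presses on something with over 40 N, if the wrist force passes 120 N, or if a joint passes its speed limit or range.

ROBOT

A 7-joint arm with a two-finger parallel gripper is mounted at the origin on a cart in front of the work surface, level with it; the furniture and walls round the work are solid. World frame = base frame: x ahead of the robot, y to its left, z up, the work surface at z = 0. Lengths are in mm, angles in rad, forces in N, time in s.
With the tool pointing down it reaches from about 375 to 925 mm from the base axis. Payload 3.1 kg.
Tool frame: the origin (TCP) lies midway between the tips of the shut fingers; the grasp point (between the pads) lies 19 mm behind it; z points along the fingers, y is the line along which they close (so a half turn about z gives the same grasp; the last joint's range is limited). The gripper opens to 85 mm and grips with 20 to 120 N. Pads are 22 mm wide; open, the fingers measure 114 mm over their backs; the gripper's body (76 mm by 85 mm) begins 54 mm behind the grasp point. The pads swing forward as they close: fully open they stand 13 mm farther back than shut.
Start: joints at [-0.098, 0.383, 0.044, 1.598, -0.018, 1.161, -0.05], TCP at [650.002, 0.022, 231.269] pointing down, gripper open.
Joint ranges: [-2.61, 2.61], [-0.41, 2.15], [-1.48, 1.57], [0, 2.5], [-1.57, 4.71], [0.05, 1.97], [-2.85, 2.85]. Speed limits (rad/s): [2.79, 2.79, 3.14, 3.14, 3.14, 3.14, 3.14].

INTERFACE

Orientations are given as a rotation vector (axis times angle).
In Python, from workcell import robot gives the robot as it stands.
- The arm moves only by the tool drive_tool, never from a script. Its argument "series" is a list of rows, each a list of 2 entries, a list of its own where there are three numbers: the shift along the tool's x, y, z in m, then the turn about the tool's z in degrees. In form: [[[tx, ty, tz], spin], ...]. A call has 1 to 10 rows; each row shifts and turns the commanded pose from where the row before left it, along the tool's axes as they then stand; what a row does not reach is not made up. A row lasts 1/10 s, in which the tool goes at most 50 mm and 8.59 degrees, less where a joint would pass 70% of its speed; a pose out of reach is approached as far as the arm can. A call is refused whole if a number of a shift passes 0.05 or a number of a turn 8.59, either way. A call with a gripper value outside its range is refused whole. "gripper" is the closure in counts, from 0 (fully open) to 255 (shut), set as the call begins (left out, the last holds). The fingers move at their own pace and stop on an object; "grip_force" is the grip in N (left out, the last holds). Time passes only in rows, so rows that do not move let the fingers close. It gives the time, the measured TCP pose, the force, the opening and the grip force at its end, in the units of the state.
- robot.get_obs(): the state, without advancing time (a new reading comes with each control period).
- robot.capture(name): name is "scene" or "side" or "wrist"; returns the picture (480x640x3 uint8, red, green, blue); there is no depth.
- robot.camera_model(name): a dict with "fx", "fy", "cx", "cy" (pixels), "cam_to_world" (4x4, takes a point from camera to world coordinates). Camera axes: x right, y down, z forward; pixel columns grow to the right and rows downward; lengths in mm; the calibration is good to about 2 mm. A picture is of the moment at which its call begins: read the wrist's pose just before it. camera_model takes no time and is no camera call; for the wrist camera it gives the pose at the moment of the call.
- robot.sign_off(): hands the job in; it is judged then, once.
The state is a dict: "time_s": time; "q": joint angles; "dq": joint speeds; "joint_efforts": joint torques, N m; "ee_pos": TCP position; "ee_rot": TCP orientation; "ft_force": force on the tool from outside, world axes, zero at the start; "ft_torque": the same for the moment, N m; "opening": finger opening in mm; "finger_force": force on a finger pad.
Only numpy, scipy, OpenCV 4.12 (cv2) and the standard library are available. Lean on these libraries where they do the work, as an engineer would, in place of code of your own. Each camera call takes 0.05 s, during which the arm holds its last target. There are 200 camera calls.

## Working session

There is one attempt and no reset: what is moved stays moved. The work goes in short steps, Python scripts to look and compute and a tool call to move; the robot and the scene stay as the last step left them, time stands still between calls to the robot, and variables do not carry over. Pictures are saved under pics/ and viewed, at most 10 in all, crops included, and the job is handed in when it is done.

Besides the shell and the picture viewer there is one more tool, called after ">>>" by a JSON object that holds its "fn" and its "kwargs", one argument or row to a line. drive_tool: Moves the arm, as the interface text tells. Its arguments: {"type":"object","properties":{"series":{"type":"array"},"gripper":{"type":"number"},"grip_force":{"type":"number"}},"required":["series"]}

```bash
mkdir -p pics
python3 - <<'E'
from workcell import robot
import cv2,numpy as np
a=[]
for n in("scene","side","wrist"):
    m=robot.camera_model(n); print(n,m["fx"],m["cx"],m["cy"],np.round(m["cam_to_world"],3).tolist())
    im=robot.capture(n); np.save(f"pics/{n}0.npy",im); cv2.imwrite(f"pics/{n}0.png",im[:,:,::-1])
o=robot.get_obs(); print(o)
E
```

```text
scene 446.68368163066475 319.1870013878669 237.07218552117476 [[0.719, -0.311, 0.622, 69.273], [-0.695, -0.286, 0.66, -519.446], [-0.028, -0.906, -0.421, 474.165], [0.0, 0.0, 0.0, 1.0]]
side 553.2942064199926 310.3327319330761 240.710187809904 [[0.999, -0.02, 0.047, 527.716], [-0.049, -0.609, 0.791, -924.802], [0.013, -0.793, -0.61, 863.437], [0.0, 0.0, 0.0, 1.0]]
wrist 335.9918042098549 315.1659751376906 231.8313730235799 [[1.0, 0.002, -0.001, 650.739], [0.001, -0.964, -0.267, 67.623], [-0.002, 0.267, -0.964, 373.296], [0.0, 0.0, 0.0, 1.0]]
{'time_s': 0.15, 'q': array([-0.0978086 ,  0.3836555 ,  0.04382265,  1.59922074, -0.01791383,
        1.1612272 , -0.04990254]), 'dq': array([-1.24104995e-03, -3.04955601e-03,  5.25781592e-04, -2.14639722e-03,
       -6.25429882e-04,  3.67580853e-06, -1.33708215e-03]), 'joint_efforts': array([ 2.19941270e-03, -4.34053266e+01,  1.02680024e+00, -2.49981201e+01,
        1.06983635e-02,  7.30535554e-03,  3.91670756e-05]), 'ee_pos': array([6.49246760e+02, 2.50414127e-02, 2.30166642e+02]), 'ee_rot': array([-2.22031889, -2.22053339,  0.00244779]), 'ft_force': array([-0.05475273, -0.0858717 ,  0.77486548]), 'ft_torque': array([ 0.00347328,  0.00458088, -0.01591711]), 'finger_force': 0.0, 'opening': 85.35705380487468}
```

View pics/scene0.png

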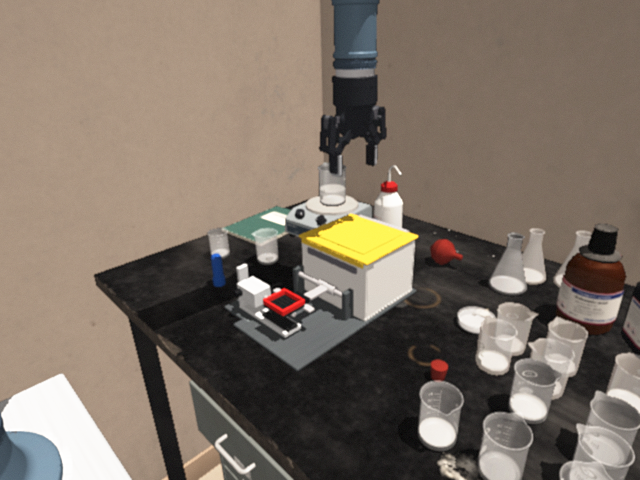

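View pics/side0.png

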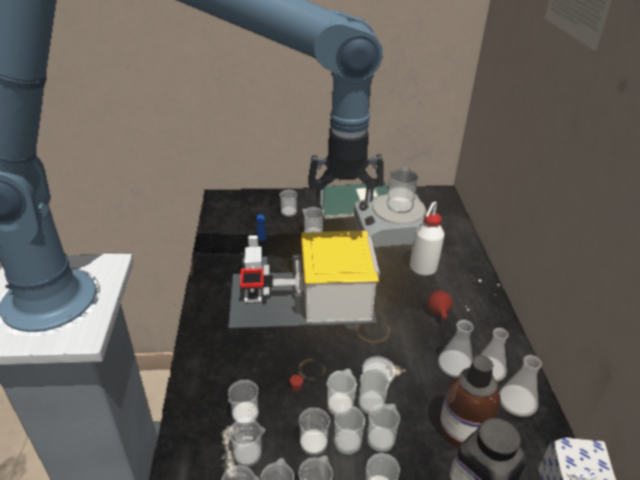

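The scene view shows the blue tube at (217,270), the red pad at (285,301) with the white keeper left of it, and the lid at (360,238). The side view has the tube at (261,227), pad at (252,278), lid at (338,257) and stopper at (297,382).

```bash
cat > h.py <<'E'
import cv2,numpy as np
def ray(m,p):
    T=np.array(m["cam_to_world"]);d=T[:3,:3]@[(p[0]-m["cx"])/m["fx"],(p[1]-m["cy"])/m["fy"],1]
    return T[:3,3],d/np.linalg.norm(d)
def plane(m,p,z):
    o,d=ray(m,p);return o+d*(z-o[2])/d[2]
def tri(m1,p1,m2,p2):
    o,d=ray(m1,p1);q,e=ray(m2,p2)
    s=np.linalg.lstsq(np.c_[d,-e],q-o,rcond=None)[0]
    a,b=o+d*s[0],q+e*s[1];return (a+b)/2,np.linalg.norm(a-b)
def hsv(im):return cv2.cvtColor(im,cv2.COLOR_RGB2HSV)
def mask(im,c):
    h=hsv(im)
    if c=="red":return cv2.inRange(h,(0,150,90),(6,255,255))|cv2.inRange(h,(174,150,90),(180,255,255))
    lo,hi={"blue":((105,150,40),(125,255,255)),"yellow":((22,150,100),(34,255,255))}[c]
    return cv2.inRange(h,lo,hi)
def blobs(im,c,amin=25):
    cs,_=cv2.findContours(mask(im,c),cv2.RETR_EXTERNAL,cv2.CHAIN_APPROX_NONE)
    return sorted([k[:,0] for k in cs if cv2.contourArea(k)>amin],key=lambda k:-len(k))
E
python3 - <<'E'
from h import *
from workcell import robot
M={n:robot.camera_model(n) for n in("scene","side","wrist")}
I={n:np.load(f"pics/{n}0.npy") for n in M}
for n in M:
  for c in("blue","yellow","red"):
    for k in blobs(I[n],c): 
        r=cv2.minAreaRect(k.astype(np.float32)); print(n,c,np.round(k.mean(0)),cv2.boundingRect(k))
        if c=="yellow" and n!="wrist":
            w=np.array([plane(M[n],p,125)[:2] for p in k],np.float32);print("  lid",cv2.minAreaRect(w))
        if c=="red": 
            w=np.array([plane(M[n],p,71)[:2] for p in k],np.float32);print("  pad@71",cv2.minAreaRect(w))
        if c=="blue":
            x,y,a,b=cv2.boundingRect(k);print("  tube base@0",plane(M[n],(x+a/2,y+b),0),"top@68",plane(M[n],(k[k[:,1]<y+3].mean(0)[0],y+2),68))
E
```

```text
scene blue [217. 271.] (211, 254, 15, 33)
  tube base@0 [459.71044133 201.05148571   0.        ] top@68 [464.59257211 206.30644111  68.        ]
scene yellow [358. 239.] (299, 214, 119, 54)
  lid ((632.626220703125, -20.732925415039062), (166.2645263671875, 169.8936767578125), 0.08722377568483353)
scene red [284. 301.] (263, 288, 43, 28)
  pad@71 ((451.8298034667969, -23.33432388305664), (58.35787582397461, 65.28842163085938), 0.5996876955032349)
scene red [447. 250.] (433, 239, 30, 20)
  pad@71 ((796.83203125, -111.08126068115234), (87.6567611694336, 45.29274368286133), 49.53537368774414)
scene red [440. 368.] (431, 359, 17, 21)
  pad@71 ((488.1240234375, -294.0003662109375), (38.660064697265625, 20.453699111938477), 33.202388763427734)
scene red [389. 187.] (381, 181, 17, 11)
  pad@71 ((1034.094970703125, 212.40396118164062), (89.02536010742188, 44.6516227722168), 38.81630325317383)
side blue [261. 227.] (256, 214, 10, 26)
  tube base@0 [4.68120829e+02 2.02902266e+02 1.13686838e-13] top@68 [468.22780626 212.77970972  68.        ]
side yellow [337. 258.] (301, 231, 78, 53)
  lid ((6
[... 646 characters left out ...]
853572845458984, 23.58839988708496), 48.20526123046875)
wrist yellow [303. 240.] (200, 141, 205, 207)
wrist red [110. 234.] (78, 208, 64, 54)
  pad@71 ((458.4893493652344, -19.49123191833496), (52.4521484375, 51.65786361694336), 0.10118488222360611)
wrist red [513. 280.] (493, 256, 44, 54)
  pad@71 ((841.0942993164062, -65.20008850097656), (53.05756759643555, 38.40482711791992), 50.17665100097656)
wrist red [631. 131.] (619, 118, 21, 28)
  pad@71 ((921.4276123046875, 72.16825866699219), (16.632532119750977, 23.460691452026367), 14.465434074401855)
wrist red [631. 103.] (619, 88, 21, 30)
  pad@71 ((916.5768432617188, 96.80631256103516), (23.8342342376709, 13.0398530960083), 51.18075180053711)
```

View pics/wrist0.png

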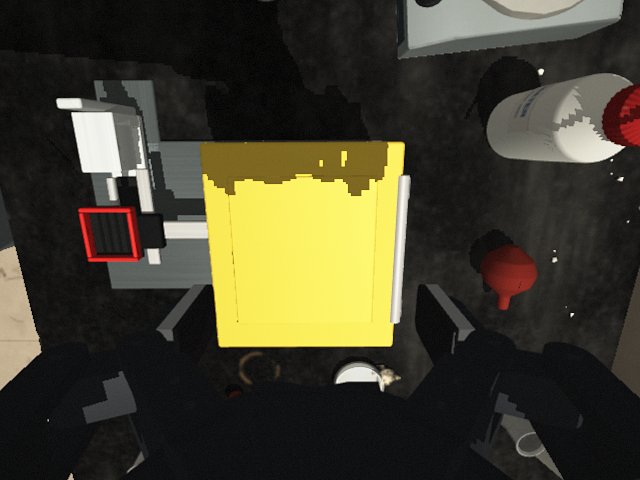

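The wrist view shows the pad at (110,234), the keeper block at (95,140), and the lid square to the image, so the bin is aligned with the world axes (pad ≈ (456,-20), bin ≈ (640,-19)). I'm moving above the pad with the fingers closing.

>>> {"fn": "drive_tool", "kwargs": {
  "series": [
    [[-0.004,-0.038,0.006],0],
    [[-0.004,-0.038,0.006],0],
    [[-0.004,-0.038,0.012],0],
    [[-0.004,-0.038,0.012],0],
    [[-0.004,-0.038,0.012],0],
    [[0,0,0],0],
    [[0,0,0],0],
    [[0,0,0],0]
  ],
  "gripper": 255,
  "grip_force": 20
}}

```text
time_s: 0.95
ee_pos: [461.7, -19.8, 184.2]
ee_rot: [2.22, 2.22, 0.003]
ft_force: [-0.6, -0.2, 0.3]
opening: -0.3
finger_force: 0.0
```

Run:
```python
from h import *
from workcell import robot
m=robot.camera_model("wrist");im=robot.capture("wrist");cv2.imwrite("pics/w1.png",im[:,:,::-1]);np.save("pics/w1.npy",im)
o=robot.get_obs();print(o["ee_pos"],o["ft_force"],o["opening"],o["ee_rot"])
for c in("red","blue"):
  for k in blobs(im,c):
    print(c,cv2.boundingRect(k),cv2.minAreaRect(np.array([plane(m,p,71 if c=="red" else 68)[:2] for p in k],np.float32)))
```

```text
[462.19984051 -19.70531432 184.42919481] [0.24118823 0.51380904 0.52218413] 0.04242044431900687 [2.21955744 2.22034075 0.00377355]
red (275, 194, 62, 65) ((456.21746826171875, -18.97565269470215), (48.025814056396484, 52.128944396972656), 0.050569016486406326)
```

View pics/w1.png

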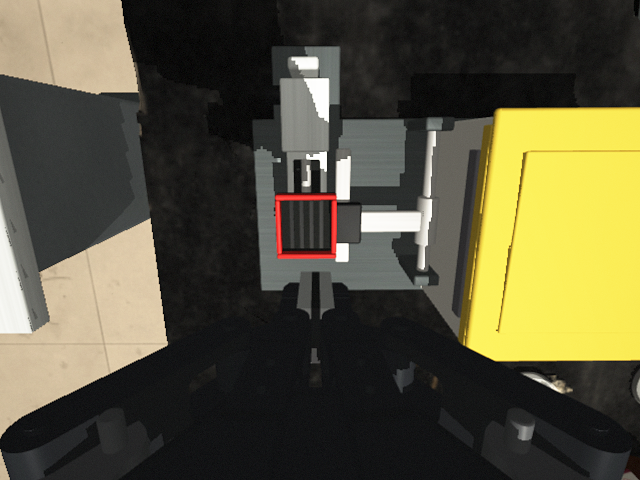

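Pad measured at (456,-19), rim size 48x52 at z 71, which matches the stated height. I'm descending over the left part of the recess.

>>> {"fn": "drive_tool", "kwargs": {
  "series": [
    [[0.005,-0.005,0.035],0],
    [[0,0,0.035],0],
    [[0,0,0.03],0],
    [[0,0,0],0],
    [[0,0,0],0]
  ]
}}

```text
time_s: 1.5
ee_pos: [456.4, -14.8, 83.7]
ee_rot: [2.221, 2.222, 0.001]
ft_force: [0.5, 0.8, 0.4]
opening: -0.2
finger_force: 0.0
```

>>> {"fn": "drive_tool", "kwargs": {
  "series": [
    [[0,0,0.01],0],
    [[0,0,0.008],0],
    [[0,0,0.003],0],
    [[0,0,0.002],0],
    [[0,0,0.002],0],
    [[0,0,0],0]
  ]
}}

```text
time_s: 2.1
ee_pos: [454.9, -15.0, 58.5]
ee_rot: [-2.221, -2.221, 0.0]
ft_force: [-2.7, -0.2, 4.3]
opening: 0.1
finger_force: 2.0
```

>>> {"fn": "drive_tool", "kwargs": {
  "series": [
    [[0,0,0.002],0],
    [[0,0,0.002],0],
    [[0,0,0.002],0],
    [[0,0,0.002],0],
    [[0,0,0],0]
  ]
}}

```text
time_s: 2.6
ee_pos: [454.4, -15.0, 49.9]
ee_rot: [-2.221, -2.221, 0.001]
ft_force: [-2.4, -0.3, 5.1]
opening: -0.2
finger_force: 2.6
```

>>> {"fn": "drive_tool", "kwargs": {
  "series": [
    [[0,0,0.002],0],
    [[0,0,0.002],0],
    [[0,0,0.002],0],
    [[0,0,0.001],0],
    [[0,0,0],0],
    [[0,0,0],0]
  ]
}}

```text
time_s: 3.2
ee_pos: [454.6, -15.0, 43.2]
ee_rot: [-2.221, -2.221, 0.001]
ft_force: [-3.1, 0.4, 5.0]
opening: 0.2
finger_force: 2.8
```

>>> {"fn": "drive_tool", "kwargs": {
  "series": [
    [[0,0,0.001],0],
    [[0,0,0],0],
    [[0,0,0],0]
  ]
}}

```text
time_s: 3.5
ee_pos: [454.6, -15.0, 42.2]
ee_rot: [-2.221, -2.221, 0.001]
ft_force: [-4.1, 0.5, 5.1]
opening: -0.1
finger_force: 2.9
```

>>> {"fn": "drive_tool", "kwargs": {
  "series": [
    [[0,0,0.001],0],
    [[0,0,0],0],
    [[0,0,0],0]
  ]
}}

```text
time_s: 3.8
ee_pos: [454.7, -15.0, 41.3]
ee_rot: [-2.221, -2.221, 0.001]
ft_force: [-3.6, 0.7, 4.7]
opening: -0.2
finger_force: 2.9
```

>>> {"fn": "drive_tool", "kwargs": {
  "series": [
    [[0,0,0.001],0],
    [[0,0,0],0],
    [[0,0,0],0]
  ]
}}

```text
time_s: 4.1
ee_pos: [454.7, -15.0, 40.3]
ee_rot: [-2.221, -2.221, 0.001]
ft_force: [-2.9, -0.4, 5.4]
opening: -0.5
finger_force: 2.9
```

>>> {"fn": "drive_tool", "kwargs": {
  "series": [
    [[0,0,0.001],0],
    [[0,0,0],0],
    [[0,0,0],0]
  ]
}}

```text
time_s: 4.4
ee_pos: [454.8, -15.0, 39.3]
ee_rot: [-2.221, -2.221, 0.001]
ft_force: [-4.0, -0.7, 5.0]
opening: -0.1
finger_force: 2.9
```

>>> {"fn": "drive_tool", "kwargs": {
  "series": [
    [[0,0,0.001],0],
    [[0,0,0],0],
    [[0,0,0],0]
  ]
}}

```text
time_s: 4.7
ee_pos: [454.9, -15.0, 38.7]
ee_rot: [-2.221, -2.221, 0.001]
ft_force: [-5.1, -0.9, 7.7]
opening: -0.5
finger_force: 4.6
```

The buffer is felt at z≈38.9 (force rising from 5 to 7.7 N). I'll slide left with light preload.

>>> {"fn": "drive_tool", "kwargs": {
  "series": [
    [[0.003,0,0.0003],0],
    [[0.003,0,0],0],
    [[0.003,0,0],0],
    [[0.003,0,0],0],
    [[0,0,0],0],
    [[0,0,0],0]
  ]
}}

```text
time_s: 5.3
ee_pos: [454.9, -4.5, 38.5]
ee_rot: [2.222, 2.22, -0.002]
ft_force: [-5.5, -2.3, 8.7]
opening: -0.2
finger_force: 5.2
```

>>> {"fn": "drive_tool", "kwargs": {
  "series": [
    [[0.003,0,0],0],
    [[0.003,0,0],0],
    [[0,0,0],0],
    [[0,0,0],0]
  ]
}}

```text
time_s: 5.7
ee_pos: [454.9, 1.5, 38.5]
ee_rot: [2.222, 2.22, -0.002]
ft_force: [-5.7, -2.6, 9.2]
opening: -0.0
finger_force: 5.2
```

>>> {"fn": "drive_tool", "kwargs": {
  "series": [
    [[0.003,0,0],0],
    [[0.003,0,0],0],
    [[0.002,0,0],0],
    [[0,0,0],0],
    [[0,0,0],0]
  ]
}}

```text
time_s: 6.2
ee_pos: [454.9, 9.4, 38.5]
ee_rot: [2.222, 2.22, -0.003]
ft_force: [-5.5, -2.7, 8.6]
opening: 0.2
finger_force: 5.2
```

>>> {"fn": "drive_tool", "kwargs": {
  "series": [
    [[0.002,0,0],0],
    [[0.001,0,0],0],
    [[0,0,0],0],
    [[0,0,0],0]
  ]
}}

```text
time_s: 6.6
ee_pos: [455.1, 10.5, 38.5]
ee_rot: [2.223, 2.217, -0.004]
ft_force: [-5.1, -6.2, 9.7]
opening: -0.3
finger_force: 5.1
```

End of slide reached. I'll relieve it sideways and ease up.

>>> {"fn": "drive_tool", "kwargs": {
  "series": [
    [[-0.002,0,0],0],
    [[0,0,-0.001],0],
    [[0,0,-0.001],0],
    [[0,0,-0.001],0],
    [[0,0,-0.002],0],
    [[0,0,0],0]
  ]
}}

```text
time_s: 7.2
ee_pos: [456.7, 12.4, 43.4]
ee_rot: [2.22, 2.22, 0.005]
ft_force: [-0.5, 0.7, 0.1]
opening: 0.4
finger_force: 0.0
```

>>> {"fn": "drive_tool", "kwargs": {
  "series": [
    [[0,0,-0.01],0],
    [[0,0,-0.02],0],
    [[0,0,-0.04],0],
    [[0,0,-0.04],0],
    [[0,0,-0.03],0],
    [[0,0,0],0],
    [[0,0,0],0]
  ]
}}

```text
time_s: 7.9
ee_pos: [456.0, 12.4, 184.3]
ee_rot: [2.219, 2.221, 0.004]
ft_force: [-0.4, 0.3, -1.4]
opening: 0.1
finger_force: 0.0
```

Run:
```python
from h import *
from workcell import robot
o=robot.get_obs();print(o["ee_pos"],o["ft_force"])
m=robot.camera_model("wrist");im=robot.capture("wrist");s=robot.capture("side");np.save("pics/w2.npy",im)
cv2.imwrite("pics/w2.png",np.hstack([cv2.resize(im,(400,300)),s[150:450,150:550]])[:,:,::-1])
for c in("red","blue"):
  for k in blobs(im,c):
    print(c,cv2.boundingRect(k),cv2.minAreaRect(np.array([plane(m,p,48 if c=="red" else 68)[:2] for p in k],np.float32)))
```

```text
[455.98042382  12.39549494 184.28875372] [-0.41175307  0.27332828 -1.42017816]
red (283, 198, 57, 63) ((454.8721923828125, 4.499723434448242), (54.536861419677734, 49.06051254272461), 88.64014434814453)
```

View pics/w2.png

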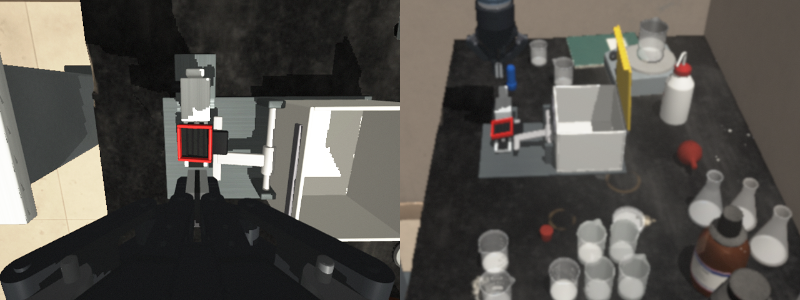

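The wrist view shows the bin open and the pad hooked at the left (y≈4.5). The side view shows the lid standing upright by itself. I'll go above the tube.

>>> {"fn": "drive_tool", "kwargs": {
  "series": [
    [[0.042,0.003,0],0],
    [[0.042,0.003,0],0],
    [[0.042,0.003,0],0],
    [[0.042,0.003,0],0],
    [[0,0,0],0],
    [[0,0,0],0],
    [[0,0,0],0]
  ],
  "gripper": 90
}}

```text
time_s: 8.7
ee_pos: [466.2, 178.2, 181.5]
ee_rot: [-2.223, -2.219, 0.005]
ft_force: [-0.0, -0.1, -0.1]
opening: 55.3
finger_force: 0.0
```

Run:
```python
from h import *
from workcell import robot
o=robot.get_obs();print(o["ee_pos"],o["ft_force"],o["opening"])
m=robot.camera_model("wrist");im=robot.capture("wrist");np.save("pics/w3.npy",im)
cv2.imwrite("pics/w3.png",im[:,:,::-1])
for k in blobs(im,"blue"):
    x,y,a,b=cv2.boundingRect(k)
    print(x,y,a,b,cv2.minAreaRect(np.array([plane(m,p,68)[:2] for p in k],np.float32)),"base",plane(m,(x+a/2,y),0))
    S=robot.camera_model("side");Sc=robot.camera_model("scene")
    i=np.load("pics/side0.npy");j=np.load("pics/scene0.npy")
    ka=blobs(i,"blue")[0];kb=blobs(j,"blue")[0];xa,ya,wa,ha=cv2.boundingRect(ka);xb,yb,wb,hb=cv2.boundingRect(kb)
    print("tri top",tri(S,(xa+wa/2,ya+2),Sc,(xb+wb/2,yb+2)),"bottom",tri(S,(xa+wa/2,ya+ha),Sc,(xb+wb/2,yb+hb)))
```

```text
[466.22409784 178.1976572  181.52729619] [-0.03297119 -0.09809805 -0.14702966] 55.31366231134337
304 164 28 36 ((469.2830810546875, 214.1559295654297), (20.513315200805664, 26.613367080688477), 0.7057921290397644) base [470.04731042 222.49317224   0.        ]
tri top (array([471.46188291, 207.4737066 ,  67.9089508 ]), np.float64(6.2464190627871385)) bottom (array([467.45975716, 215.31049911,  -9.44068412]), np.float64(0.09593573413784956))
```

View pics/w3.png

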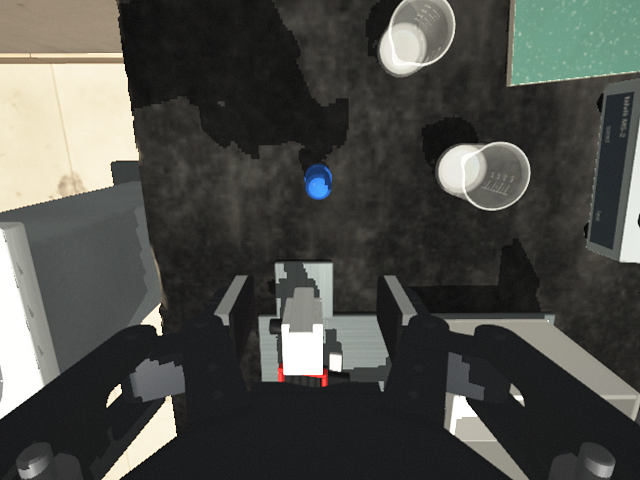

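The tube is at pixel (318,182), i.e. (469,212), with the beakers well clear at (405,45) and (480,175). I'm descending to grasp.

>>> {"fn": "drive_tool", "kwargs": {
  "series": [
    [[0.034,0.003,0],0],
    [[0,0,0.03],0],
    [[0,0,0.035],0],
    [[0,0,0.035],0],
    [[0,0,0.03],0],
    [[0,0,0.012],0],
    [[0,0,0],0],
    [[0,0,0],0]
  ]
}}

```text
time_s: 9.55
ee_pos: [471.1, 213.7, 41.9]
ee_rot: [2.222, 2.219, 0.002]
ft_force: [0.0, 0.2, 1.0]
opening: 55.6
finger_force: 0.0
```

>>> {"fn": "drive_tool", "kwargs": {
  "series": [
    [[0,0,0],0],
    [[0,0,0],0],
    [[0,0,0],0],
    [[0,0,0],0],
    [[0,0,0],0],
    [[0,0,0],0]
  ],
  "gripper": 255,
  "grip_force": 30
}}

```text
time_s: 10.15
ee_pos: [471.2, 214.7, 42.5]
ee_rot: [2.221, 2.221, 0.004]
ft_force: [-0.5, -0.5, 6.3]
opening: 20.2
finger_force: 29.7
```

>>> {"fn": "drive_tool", "kwargs": {
  "series": [
    [[0,0,-0.01],0],
    [[0,0,-0.025],0],
    [[0,0,-0.035],0],
    [[0,0,-0.035],0],
    [[0,0,-0.035],0],
    [[0,0,-0.01],0],
    [[0,0,0],0],
    [[0,0,0],0]
  ]
}}

```text
time_s: 10.95
ee_pos: [469.0, 213.4, 189.8]
ee_rot: [-2.221, -2.221, 0.003]
ft_force: [-0.7, 0.1, 0.1]
opening: 20.1
finger_force: 29.1
```

Run:
```python
from h import *
from workcell import robot
o=robot.get_obs();print(o["ee_pos"],o["ft_force"],o["opening"])
a=robot.capture("side");b=robot.capture("wrist");
cv2.imwrite("pics/g.png",np.hstack([cv2.resize(b,(400,300)),a[60:360,150:550]])[:,:,::-1])
```

```text
[468.97560087 213.44385423 189.7948639 ] [-0.67544183  0.11961438  0.12826557] 20.08290793163104
```

View pics/g.png

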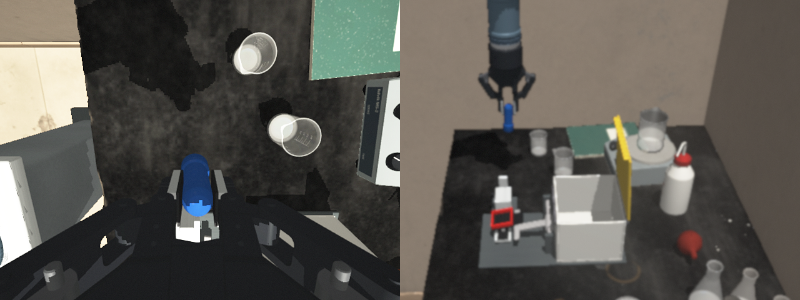

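The tube is held firmly in the gripper (side view crop, at (508,117)) and the lid is still up. I'm carrying it over the front part of the mouth.

>>> {"fn": "drive_tool", "kwargs": {
  "series": [
    [[-0.033,0.015,-0.005],0],
    [[-0.033,0.021,-0.005],0],
    [[-0.033,0.021,0],0],
    [[-0.033,0.021,0],0],
    [[-0.033,0.021,0],0],
    [[-0.033,0.021,0],0],
    [[-0.033,0.021,0],0],
    [[0,0,0],0],
    [[0,0,0],0]
  ]
}}

```text
time_s: 11.95
ee_pos: [610.0, -18.7, 198.6]
ee_rot: [-2.223, -2.216, 0.005]
ft_force: [0.1, 0.4, -1.0]
opening: 20.1
finger_force: 29.1
```

>>> {"fn": "drive_tool", "kwargs": {
  "series": [
    [[0,0,0.025],0],
    [[0,0,0.03],0],
    [[0,0,0.025],0],
    [[0,0,0.005],0],
    [[0,0,0],0],
    [[0,0,0],0]
  ]
}}

```text
time_s: 12.55
ee_pos: [611.7, -16.1, 117.0]
ee_rot: [2.219, 2.222, 0.002]
ft_force: [-0.1, -0.8, -0.3]
opening: 20.7
finger_force: 29.1
```

>>> {"fn": "drive_tool", "kwargs": {
  "series": [
    [[0,0,0],0],
    [[0,0,0],0],
    [[0,0,0],0],
    [[0,0,0],0],
    [[0,0,0],0]
  ],
  "gripper": 130
}}

```text
time_s: 13.05
ee_pos: [611.1, -17.1, 116.2]
ee_rot: [2.221, 2.221, 0.0]
ft_force: [-0.7, 0.0, 0.6]
opening: 42.1
finger_force: 0.0
```

>>> {"fn": "drive_tool", "kwargs": {
  "series": [
    [[0,0,-0.025],0],
    [[0,0,-0.035],0],
    [[0,0,-0.03],0],
    [[0,-0.035,0],0],
    [[0.006,-0.04,0],0],
    [[0.006,-0.04,0],0],
    [[0.006,-0.04,0],0],
    [[0,0,0],0],
    [[0,0,0],0]
  ]
}}

```text
time_s: 13.95
ee_pos: [455.2, 1.1, 206.0]
ee_rot: [2.221, 2.222, 0.001]
ft_force: [0.2, 0.6, 0.7]
opening: 41.9
finger_force: 0.0
```

Run:
```python
from h import *
from workcell import robot
o=robot.get_obs();print(o["ee_pos"],o["ft_force"],o["opening"])
m=robot.camera_model("wrist");b=robot.capture("wrist");a=robot.capture("side")
for k in blobs(b,"red"):
    print(cv2.boundingRect(k),cv2.minAreaRect(np.array([plane(m,p,48)[:2] for p in k],np.float32)))
print([cv2.boundingRect(k) for k in blobs(b,"blue",10)],[cv2.boundingRect(k) for k in blobs(a,"blue",10)])
cv2.imwrite("pics/d.png",np.hstack([cv2.resize(b,(400,300)),a[60:360,150:550]])[:,:,::-1])
```

```text
[455.2496757    1.05344293 206.03647744] [0.20890479 0.59997841 0.7109284 ] 41.91899579614895
(286, 183, 54, 58) ((454.5628356933594, 4.033140182495117), (48.67441177368164, 53.26258850097656), 0.07254339754581451)
[] [(310, 273, 7, 8)]
```

View pics/d.png

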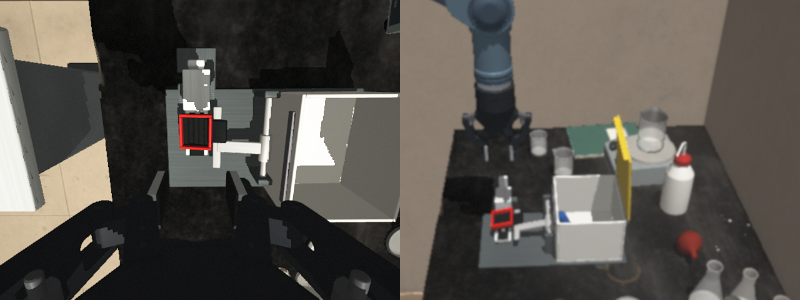

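The tube lies in the bin (blue at (565,217) in the crop) and the pad is still hooked at (454.5,4). I'm closing the fingers and returning to the pad, to the right half of the recess.

>>> {"fn": "drive_tool", "kwargs": {
  "series": [
    [[-0.002,0,0],0],
    [[0,0,0],0],
    [[0,0,0],0],
    [[0,0,0.03],0],
    [[0,0,0.035],0],
    [[0,0,0.035],0],
    [[0,0,0.03],0],
    [[0,0,0.015],0],
    [[0,0,0],0],
    [[0,0,0],0]
  ],
  "gripper": 255,
  "grip_force": 20
}}

```text
time_s: 15.05
ee_pos: [456.4, -1.0, 61.1]
ee_rot: [-2.221, -2.221, 0.0]
ft_force: [0.3, -0.0, -0.1]
opening: 0.0
finger_force: 0.0
```

>>> {"fn": "drive_tool", "kwargs": {
  "series": [
    [[0,0,0.006],0],
    [[0,0,0.004],0],
    [[0,0,0.002],0],
    [[0,0,0],0],
    [[0,0,0],0],
    [[0,0,0],0]
  ]
}}

```text
time_s: 15.65
ee_pos: [456.1, -1.0, 49.2]
ee_rot: [2.221, 2.221, 0.0]
ft_force: [-0.2, 0.4, 0.2]
opening: -0.1
finger_force: 0.0
```

>>> {"fn": "drive_tool", "kwargs": {
  "series": [
    [[0,-0.001,0.004],0],
    [[0,0,0.003],0],
    [[0,0,0.001],0],
    [[0,0,0],0],
    [[0,0,0],0],
    [[0,0,0],0]
  ]
}}

```text
time_s: 16.25
ee_pos: [454.8, -1.1, 41.0]
ee_rot: [-2.221, -2.221, 0.001]
ft_force: [-1.6, -0.6, 2.4]
opening: -0.1
finger_force: 1.6
```

>>> {"fn": "drive_tool", "kwargs": {
  "series": [
    [[0,0,0.001],0],
    [[0,0,0],0],
    [[0,0,0],0]
  ]
}}

```text
time_s: 16.55
ee_pos: [454.9, -1.1, 40.2]
ee_rot: [-2.221, -2.221, 0.001]
ft_force: [-1.8, -0.8, 5.0]
opening: 0.2
finger_force: 2.8
```

>>> {"fn": "drive_tool", "kwargs": {
  "series": [
    [[0,0,0.0008],0],
    [[0,0,0],0],
    [[0,0,0],0]
  ]
}}

```text
time_s: 16.85
ee_pos: [455.0, -1.1, 39.4]
ee_rot: [-2.221, -2.221, 0.0]
ft_force: [-1.3, -0.2, 5.7]
opening: 0.0
finger_force: 2.8
```

Now press to the same level as before (about 38.5), then slide right.

>>> {"fn": "drive_tool", "kwargs": {
  "series": [
    [[0,0,0.0008],0],
    [[0,0,0],0],
    [[0,0,0],0]
  ]
}}

```text
time_s: 17.15
ee_pos: [455.1, -1.1, 38.9]
ee_rot: [-2.222, -2.221, 0.0]
ft_force: [-3.3, -1.5, 7.4]
opening: 0.1
finger_force: 4.0
```

>>> {"fn": "drive_tool", "kwargs": {
  "series": [
    [[-0.003,0,0.0001],0],
    [[-0.003,0,0],0],
    [[-0.003,0,0],0],
    [[0,0,0],0],
    [[0,0,0],0]
  ]
}}

```text
time_s: 17.65
ee_pos: [455.1, -8.8, 38.8]
ee_rot: [-2.22, -2.222, -0.001]
ft_force: [-2.9, 1.5, 7.8]
opening: 0.1
finger_force: 4.2
```

>>> {"fn": "drive_tool", "kwargs": {
  "series": [
    [[-0.003,0,0],0],
    [[-0.003,0,0],0],
    [[-0.003,0,0],0],
    [[-0.003,0,0],0],
    [[0,0,0],0],
    [[0,0,0],0]
  ]
}}

```text
time_s: 18.25
ee_pos: [455.2, -20.9, 38.8]
ee_rot: [-2.22, -2.222, -0.001]
ft_force: [-2.8, 1.6, 8.4]
opening: -0.1
finger_force: 4.1
```

>>> {"fn": "drive_tool", "kwargs": {
  "series": [
    [[-0.002,0,0],0],
    [[-0.001,0,0],0],
    [[0,0,0],0],
    [[0,0,0],0]
  ]
}}

```text
time_s: 18.65
ee_pos: [455.2, -23.5, 38.8]
ee_rot: [-2.22, -2.222, -0.002]
ft_force: [-3.3, 1.6, 7.6]
opening: 0.1
finger_force: 4.1
```

>>> {"fn": "drive_tool", "kwargs": {
  "series": [
    [[-0.002,0,0],0],
    [[-0.001,0,0],0],
    [[0,0,0],0],
    [[0,0,0],0]
  ]
}}

```text
time_s: 19.05
ee_pos: [455.2, -25.6, 38.8]
ee_rot: [-2.218, -2.222, -0.003]
ft_force: [-2.0, 3.5, 8.0]
opening: -0.1
finger_force: 4.1
```

>>> {"fn": "drive_tool", "kwargs": {
  "series": [
    [[-0.001,0,0],0],
    [[0,0,0],0],
    [[0,0,0],0]
  ]
}}

```text
time_s: 19.35
ee_pos: [455.2, -26.0, 38.8]
ee_rot: [-2.218, -2.222, -0.003]
ft_force: [-1.8, 4.4, 7.6]
opening: -0.2
finger_force: 4.1
```

End of travel reached. I'll ease up slowly.

>>> {"fn": "drive_tool", "kwargs": {
  "series": [
    [[0.001,0,-0.0005],0],
    [[0,0,-0.0007],0],
    [[0,0,-0.0007],0],
    [[0,0,-0.0007],0],
    [[0,0,-0.0007],0],
    [[0,0,-0.0007],0],
    [[0,0,0],0]
  ]
}}

```text
time_s: 20.05
ee_pos: [455.0, -25.8, 42.5]
ee_rot: [-2.218, -2.222, -0.002]
ft_force: [-1.7, 3.5, 5.4]
opening: 0.2
finger_force: 2.7
```

>>> {"fn": "drive_tool", "kwargs": {
  "series": [
    [[0,0,-0.0007],0],
    [[0,0,-0.0007],0],
    [[0,0,-0.0007],0],
    [[0,0,-0.0007],0],
    [[0,0,-0.0007],0],
    [[0,0,-0.0007],0],
    [[0,0,-0.0007],0],
    [[0,0,-0.0007],0],
    [[0,0,-0.0007],0],
    [[0,0,-0.0007],0]
  ]
}}

```text
time_s: 21.05
ee_pos: [455.3, -27.8, 49.5]
ee_rot: [2.221, 2.221, 0.001]
ft_force: [-1.2, 3.6, 4.2]
opening: 0.2
finger_force: 2.5
```

>>> {"fn": "drive_tool", "kwargs": {
  "series": [
    [[0,0,-0.0007],0],
    [[0,0,-0.0007],0],
    [[0,0,-0.0007],0],
    [[0,0,-0.0007],0],
    [[0,0,-0.0007],0],
    [[0,0,-0.0007],0],
    [[0,0,-0.0007],0],
    [[0,0,-0.0007],0],
    [[0,0,-0.0007],0],
    [[0,0,-0.0007],0]
  ]
}}

```text
time_s: 22.05
ee_pos: [455.6, -28.1, 56.5]
ee_rot: [2.221, 2.221, 0.001]
ft_force: [-0.4, 3.3, 3.4]
opening: -0.1
finger_force: 2.0
```

>>> {"fn": "drive_tool", "kwargs": {
  "series": [
    [[0,0,-0.0005],0],
    [[0,0,-0.0005],0],
    [[0,0,-0.0005],0],
    [[0,0,-0.0005],0],
    [[0,0,-0.0005],0],
    [[0,0,-0.0005],0],
    [[0,0,-0.0005],0],
    [[0,0,-0.0005],0],
    [[0,0,-0.0005],0],
    [[0,0,-0.0005],0]
  ]
}}

```text
time_s: 23.05
ee_pos: [454.5, -28.4, 61.1]
ee_rot: [-2.221, -2.221, 0.002]
ft_force: [1.5, -0.5, 2.5]
opening: -0.1
finger_force: 1.0
```

>>> {"fn": "drive_tool", "kwargs": {
  "series": [
    [[0.003,0,-0.001],0],
    [[0.003,0,-0.001],0],
    [[0,0,-0.001],0],
    [[0,0,-0.002],0],
    [[0,0,0],0]
  ]
}}

```text
time_s: 23.55
ee_pos: [454.7, -22.0, 66.3]
ee_rot: [-2.221, -2.221, 0.001]
ft_force: [0.8, -0.3, -0.5]
opening: -0.1
finger_force: 0.0
```

>>> {"fn": "drive_tool", "kwargs": {
  "series": [
    [[0,0,-0.01],0],
    [[0,0,-0.03],0],
    [[0,0,-0.04],0],
    [[0,0,-0.04],0],
    [[0,0,0],0],
    [[0,0,0],0]
  ]
}}

```text
time_s: 24.15
ee_pos: [456.1, -22.0, 188.2]
ee_rot: [2.22, 2.219, 0.005]
ft_force: [0.5, 0.8, -1.1]
opening: -0.2
finger_force: 0.0
```

Run:
```python
from h import *
from workcell import robot
m=robot.camera_model("wrist");b=robot.capture("wrist");a=robot.capture("side");S=robot.camera_model("side")
k=blobs(b,"red")[0];print(cv2.minAreaRect(np.array([plane(m,p,71)[:2] for p in k],np.float32)))
k=blobs(a,"yellow")[0];print(cv2.boundingRect(k),cv2.minAreaRect(np.array([plane(S,p,125)[:2] for p in k],np.float32)))
print(robot.get_obs()["ft_force"])
cv2.imwrite("pics/e.png",np.hstack([cv2.resize(b,(400,300)),a[60:360,150:550]])[:,:,::-1])
```

```text
((456.21429443359375, -18.942867279052734), (48.206809997558594, 51.80946731567383), 1.0858041048049927)
(301, 230, 78, 54) ((638.75390625, -16.208938598632812), (149.36306762695312, 175.3885955810547), 0.7633553147315979)
[-0.59171808 -0.13689018 -0.48619645]
```

View pics/e.png

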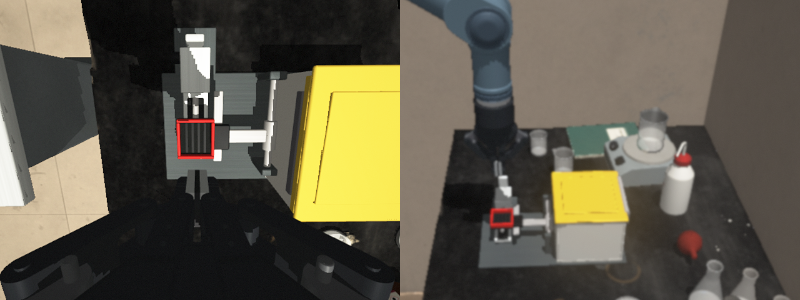

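The pad is back at its rest position (456,-19), the lid is shut, and the tool is clear of everything.

```bash
python3 -c "
from workcell import robot
print(robot.sign_off())"
```

```text
the job is handed in; nothing more can be done
None
```

The blue tube is in the bin, the lid is shut and the pedal is up at its rest position; the job was handed in at about 24 s, with readings on the pedal staying under about 12 N.

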